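# Roll a wire spool up to the back of the spool rack

## Task

On the grey three-lane spool rack, roll the spool of red wire up its own sloped lane, over the crest, until it drops home against the back stop and cannot roll down to the front again. Push it steadily with a fingertip behind it rather than picking it up: it must not be lifted or flicked. Leave the other two spools and everything else on the bench where they are.

Things in the scene. Friction and masses are not known exactly. Their poses are not given: they have to be found in the camera images.
- red_spool: Spool of red wire, wound tight, the one to move: black flanges 64 mm in diameter, 46 mm wide over all, red winding 54 mm in diameter and 38 mm wide between them, 0.12 to 0.28 kg. Origin at its centre; its y axis is its axle, across the lane (x and z turn as it rolls). It starts in one of the three lanes, at the front against the lip.
- yellow_spool: The same spool with yellow wire, in another lane at the front. Origin at its centre. To be left there.
- blue_spool: The same spool with blue wire, in another lane at the front. Origin at its centre. To be left there.
- rack: Grey steel spool rack, fixed, 240 mm long, 171 mm wide. Origin under its middle, on the mat; x points level up the lanes from front lip to back stop, y across, z up. Three lanes, centres at y = -56, 0, 56 mm, 53 mm clear between walls 14 mm high. A spool at the front has its centre at x = -93, z = 67 mm. Back stop: upright plate, face at x = 106, top at z = 105 mm.
- ramp: Lane floor of the rack, rising at 8 degrees (0.14 rad). Origin on the floor at the foot of the front lip, middle lane (rack x = -115, z = 32 mm); x runs 165 mm up the slope to the crest (rack x = 48, z = 55 mm), z square to the floor. The lip stands 14 mm above the floor. A spool on the ramp has its centre at z = 32 mm here. Friction of spool on steel about 0.3.
- parked (a point): Centre of a spool that is home against the back stop in the MIDDLE lane (rack x = 74, y = 0, z = 82.5 mm); in the other lanes 56 mm to either side along the rack's y. Behind the crest each lane has a short seat that falls at 11.5 degrees to the stop: a spool whose centre is well past the crest rolls to the stop by itself and stays.
- solder_spool: Grey solder spool standing on end on the mat, 60 mm in diameter, 50 mm high; origin under its centre. Bystander.
- flux_tin: Round flat tin with a yellow-topped lid, 62 mm in diameter, 31 mm high; origin under its centre. Bystander.
- flux_bottle: Small amber bottle with a black cap, 38 mm in diameter, 75 mm high; origin under its centre. Bystander.
- pliers: Pliers with blue handles lying flat, 150 mm long, 16 mm high; origin under the middle. Bystander.
- screwdriver: Screwdriver with an orange handle lying flat, 170 mm long; origin under the middle. Bystander.
Not all that is in view belongs to the job. There is more than one size of the red_spool; the one meant has the size given above.

How it is judged:
By the outcome, as a careful person would: the job done as asked, in the order asked, and still so for the second after the job is handed in, with the robot touching nothing.
It also fails if it takes over 37 s, if anything falls off the work surface, if the arm or the gripper's body presses on something with over 40 N, if the wrist force passes 120 N, or if a joint passes its speed limit or range.

## Robot

A 6-joint arm with a two-finger parallel gripper is mounted at the origin on the work surface. World frame = base frame: x ahead of the robot, y to its left, z up, the work surface at z = 0. Lengths are in m, angles in rad, forces in N, time in s.
With the tool pointing down it reaches from about 0.25 to 0.775 m from the base axis. Payload 4 kg.
Tool frame: the origin (TCP) lies on the centre line of the jaws, within the pads' length; the fingertips stand 22 mm ahead of it and the grasp point (between the pads) lies 3 mm ahead of it (robot.tip_extent is the distance from the TCP to the fingertips, in m); z points along the fingers, y is the line along which they close (so a half turn about z gives the same grasp; the last joint's range is limited). The gripper opens to 85 mm and grips with 20 to 120 N. Pads are 22 mm wide; open, the fingers measure 114 mm over their backs; the gripper's body (76 mm by 85 mm) begins 54 mm behind the grasp point. The pads swing forward as they close: fully open they stand 13 mm farther back than shut.
Start: joints at [1.04, 0.087, 1.371, -0, 1.684, -0.103], TCP at [0.228, 0.5, 0.253] pointing down, gripper open.
Joint ranges: [-3.1, 3.1], [-0.76, 2.03], [0.27, 2.55], [-1.08, 4.22], [0.17, 2.65], [-2.57, 2.57]. Speed limits (rad/s): [2.79, 2.79, 3.14, 3.14, 3.14, 3.14].

## Interface

Orientations are given as [roll, pitch, yaw] about the fixed x, y, z axes, in that order (R = Rz(yaw) Ry(pitch) Rx(roll)).
In Python, from workcell import robot, read_camera gives the robot as it stands. The module is installed in compiled form; this text tells all that it offers. Calls block until the motion is done:
- robot.move_pose(position, orientation): joint-space move of the TCP to a pose.
- robot.servo_line(position, frame=None, max_speed=0.15): straight line of the TCP; frame=None keeps the orientation; max_speed is the mean speed in m/s.
- robot.move_joints(angles): joint-space move.
- robot.gripper_to(opening, squeeze=None): finger opening in m; squeeze is the grip in N (None keeps the last); returns when the fingers have stopped.
- robot.sleep(seconds).
- robot.ik(position, orientation): joint angles nearest the present ones, or None.
- robot.read_state(): the state.
- read_camera(name): name is "scene" or "top" or "wrist"; returns a dict with "image" (400x640x3 uint8, blue, green, red), "range_z" (400x640 float32, m along the optical axis (not along the pixel's ray), 0 where there is no reading), "fx", "fy", "cx", "cy" (pixels), "k1" (the pictures are not rectified: a ray, as slopes to the right and down, at radius r is drawn at 1 + k1 r^2 times it, then the intrinsics apply), "R" (3x3) and "t" (3): a world point X has camera coordinates R X + t. Camera axes: x right, y down, z forward; pixel columns grow to the right and rows downward; lengths in m; the calibration is good to about 2 mm. A picture is of the moment at which its call begins.
A pose or a line that the arm cannot do raises robot.MotionError and nothing moves.
- robot.hand_in(): hands the job in; it is judged then, once.
The state is a dict: "t": time; "joint_pos": joint angles; "qvel": joint speeds; "joint_torque": joint torques, N m; "position": TCP position; "ee_rot": TCP orientation; "ft_force": force on the tool from outside, world axes, zero at the start; "moment": the same for the moment, N m; "finger_gap": finger opening in m; "gripper_force": force on a finger pad.
Only numpy, scipy, OpenCV 4.12 (cv2) and the standard library are available. Lean on these libraries where they do the work, as an engineer would, in place of code of your own. Each camera call takes 0.05 s, during which the arm holds its last target. There are 200 camera calls.

## Working session

There is one attempt and no reset: what is moved stays moved. The work goes in short steps, each a Python script; the robot and the scene stay as the last script left them, time stands still between calls to the robot, and variables do not carry over. Pictures are saved under pics/ and viewed, at most 10 in all, crops included, and the job is handed in when it is done.

```bash
mkdir -p pics; python3 - <<'E'
from workcell import robot, read_camera
import cv2,numpy as np,pickle
for n in ["scene","top"]:
    c=read_camera(n); cv2.imwrite(f"pics/{n}0.png",c["image"]); pickle.dump(c,open(f"{n}0.pkl","wb"))
    print(n,c["fx"],c["cx"],c["cy"],c["k1"],c["R"].round(3).tolist(),c["t"])
s=robot.read_state();print(s["t"],s["position"],s["ee_rot"],robot.tip_extent)
E
```

```text
scene 366.735460938507 324.4481296287633 193.87047597253348 -0.07480278350188016 [[-0.45, 0.893, 0.002], [0.64, 0.324, -0.697], [-0.623, -0.312, -0.717]] [ 0.24747864 -0.26311885  1.33173246]
top 380.3711071212673 322.27682668778607 193.39910316368315 0.014432268912960445 [[0.021, -1.0, 0.006], [-0.972, -0.021, -0.232], [0.232, -0.001, -0.973]] [-0.01309421  0.51274929  0.92756529]
0.1 [0.22796427 0.50007402 0.2522265 ] [-3.13953515e+00 -2.14172869e-04  2.71381272e+00] 0.022
```

View pics/top0.png

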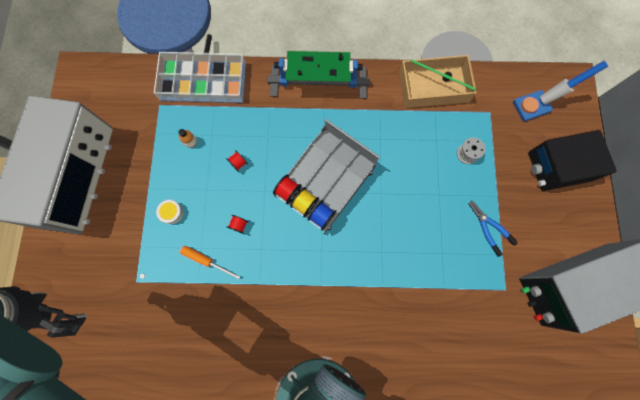

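View pics/scene0.png

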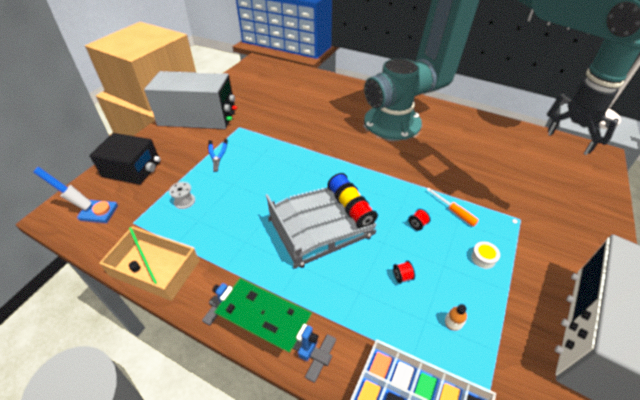

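Top view: the rack runs up and to the right. The full-size spools sit at its front: red (288,189), yellow (305,203), blue (322,216). The back stop runs from (328,125) to (377,160). The two small red spools at (237,160) and (238,224) are decoys. The scene view agrees.

```bash
cat > h.py <<'E'
import cv2,numpy as np
def cloud(c):
    K=np.array([[c["fx"],0,c["cx"]],[0,c["fy"],c["cy"]],[0,0,1]]);v,u=np.mgrid[:400,:640]
    # undo radial: iterate
    d=np.dstack([(u-c["cx"])/c["fx"],(v-c["cy"])/c["fy"]]);s=d.copy()
    for _ in range(8): s=d/(1+c["k1"]*(s**2).sum(2,keepdims=True))
    z=c["range_z"][...,None];P=np.dstack([s*z,z])
    W=(P-c["t"])@c["R"]; W[c["range_z"]<=0]=np.nan
    return W
def masks(img):
    h=cv2.cvtColor(img,cv2.COLOR_BGR2HSV);H,S,V=cv2.split(h);b=(S>150)&(V>80)
    return dict(red=b&((H<6)|(H>174)),yellow=b&(H>22)&(H<34),blue=b&(H>106)&(H<128)),(S<40)
E
python3 - <<'E'
from h import *;import pickle
from scipy.spatial import cKDTree
for n in ["top","scene"]:
    c=pickle.load(open(n+"0.pkl","rb"));W=cloud(c);m,g=masks(c["image"])
    inb=(W[...,0]>.3)&(W[...,0]<.75)&(W[...,1]>-.2)&(W[...,1]<.2)
    print(n)
    for k in m:
        l,lab,st,ce=cv2.connectedComponentsWithStats((m[k]&inb).astype(np.uint8))
        for i in range(1,l):
            if st[i,4]>25:
                p=W[lab==i]; print(k,st[i,4],ce[i].round(),np.nanmedian(p,0).round(4),"ztop",np.nanpercentile(p[:,2],95).round(4))
    q=W[inb&g&(W[...,2]>.092)&(W[...,2]<.115)]; q=q[q[:,0]>np.nanmedian(q[:,0])-.1]
    # back stop top: farthest
    q=q[np.isfinite(q).all(1)]
    if len(q)>5:
        vx,vy,x0,y0=cv2.fitLine(q[:,:2].astype(np.float32),cv2.DIST_HUBER,0,.01,.01).ravel()
        t=(q[:,:2]-[x0,y0])@[vx,vy]
        print("stop",len(q),"angle",np.degrees(np.arctan2(vy,vx)),"ends",[x0+vx*t.min(),y0+vy*t.min()],[x0+vx*t.max(),y0+vy*t.max()],"thick",np.abs((q[:,:2]-[x0,y0])@[-vy,vx]).max())
    r=W[inb&g&(W[...,2]>.03)&(W[...,2]<.115)]
    print("rack rect",cv2.minAreaRect(r[:,:2].astype(np.float32)))
E
```

```text
top
red 303 [285. 188.] [0.5169 0.0916 0.0934] ztop 0.0988
yellow 313 [303. 201.] [0.4843 0.0455 0.0935] ztop 0.0986
blue 315 [321. 214.] [0.4519 0.     0.0932] ztop 0.0981
stop 196 angle 53.91263 ends [np.float64(0.5983756440420862), np.float64(-0.14265456063987592)] [np.float64(0.6990395330476229), np.float64(-0.004545976432738089)] thick 0.17965551502113394
rack rect ((0.5565749406814575, -0.008190825581550598), (0.17120422422885895, 0.23346439003944397), 54.54292678833008)
scene
red 287 [359. 209.] [0.5285 0.0846 0.0928] ztop 0.0995
yellow 222 [348. 195.] [0.4954 0.0385 0.0928] ztop 0.0978
blue 220 [338. 182.] [ 0.4624 -0.0064  0.0927] ztop 0.0992
stop 168 angle 54.143097 ends [np.float64(0.6052264874474925), np.float64(-0.13450527580580887)] [np.float64(0.7015121768966457), np.float64(-0.001280942149091191)] thick 0.004408414555761317
rack rect ((0.5582013130187988, -0.004810214042663574), (0.17325052618980408, 0.23234030604362488), 54.31131362915039)
```

```bash
cat >> h.py <<'E'
a=np.radians(-35.7);O=np.array([.558,-.006,0.])
M=np.array([[np.cos(a),-np.sin(a),0],[np.sin(a),np.cos(a),0],[0,0,1]])
def w(x,y,z): return O+M@[x,y,z]          # rack -> world
def tcp(xc,zc,lat=.056): return w(xc-.0415,lat,zc-.010+.022)  # behind a spool centred at xc,zc
def spools(c):
    W=cloud(c);m,_=masks(c["image"])
    for k in m:
        s=m[k]&(np.hypot(W[...,0]-.55,W[...,1])<.16)&(W[...,2]>.06)
        print(k,s.sum(),(M.T@(np.nanmedian(W[s],0)-O)).round(4))
E
python3 - <<'E'
from h import *
from workcell import robot, read_camera
robot.gripper_to(0.0)
best=min(((abs(q[5]),y) for y in (a+np.pi/2,a-np.pi/2) for q in [robot.ik(tcp(-.12,.067),[np.pi,0,y])] if q is not None))
print(best); y=best[1]
p=tcp(-.123,.067)
robot.move_pose(p+[0,0,.12],[np.pi,0,y]); robot.servo_line(p,max_speed=.1)
s=robot.read_state();print(s["t"],M.T@(s["position"]-O),s["ft_force"],s["finger_gap"])
for n in("top","scene"):
    c=read_camera(n);spools(c);i=c["image"]
    cr=i[100:260,230:430] if n=="top" else i[130:290,250:450]
    cv2.imwrite(f"pics/{n}1.png",cv2.resize(cr,None,fx=3,fy=3))
E
python3 -c "
import cv2,numpy as np
cv2.imwrite('pics/pair1.png',cv2.resize(np.vstack([cv2.imread('pics/top1.png'),cv2.imread('pics/scene1.png')]),(375,600)))"
```

```text
(np.float64(0.7877124423313351), np.float64(0.9477137838329208))
3.8167 [-0.16406589  0.05646285  0.07983789] [ 0.22539445  0.09325095 -0.53512253] 5.8432694898942566e-05
red 219 [-0.0845  0.0527  0.0942]
yellow 316 [-0.09   -0.001   0.0935]
blue 309 [-0.0897 -0.0569  0.0935]
red 284 [-0.077   0.0566  0.0923]
yellow 220 [-0.0764  0.      0.0925]
blue 206 [-0.0777 -0.0568  0.0928]
```

View pics/scene1.png

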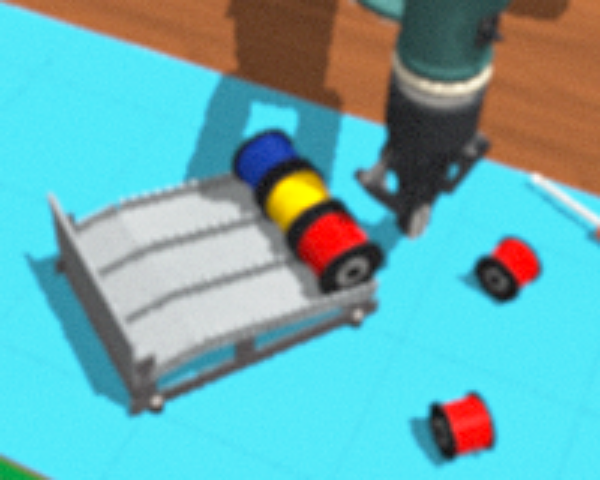

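View pics/top1.png

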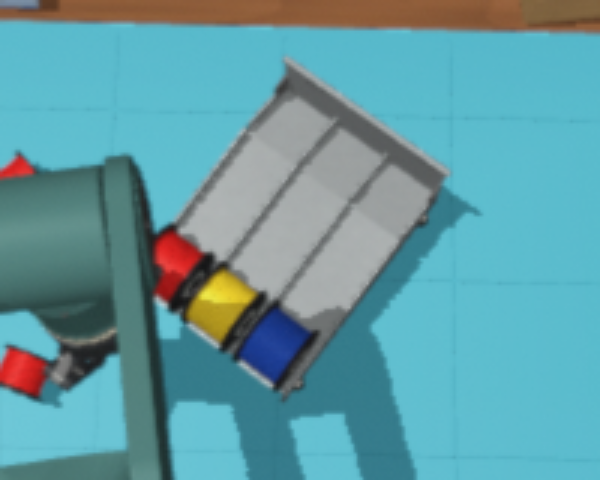

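The knuckles stick out along the lane and could touch the top of the spool, so I'll tilt the tool back 20°. I'll push a short way first and check.

```bash
cat >> h.py <<'E'
from scipy.spatial.transform import Rotation
T=np.radians(20);s_,c_=np.sin(T),np.cos(T)
RPY=Rotation.from_matrix(M@np.array([[0,c_,s_],[1,0,0],[0,s_,-c_]])).as_euler("xyz")
def tcp(xc,zc,lat=.056): return w(xc-.0431,lat,zc+.0254)
E
python3 - <<'E'
from h import *
from workcell import robot, read_camera
robot.move_pose(tcp(-.123,.067),RPY)
s=robot.read_state();print(s["t"],s["ft_force"])
for x in(-.093,-.06):
    robot.servo_line(tcp(x,.067+.141*(x+.093)),max_speed=.04)
    s=robot.read_state();print(s["t"],M.T@s["ft_force"],M.T@(s["position"]-O))
    c=read_camera("scene");spools(c)
i=c["image"];cv2.imwrite("pics/s2.png",cv2.resize(i[130:290,250:450],None,fx=3,fy=3))
E
```

```text
4.3167 [-0.51357661 -0.23955093  1.02334591]
5.2167 [-0.49038975 -1.30368753  0.3630461 ] [-0.13624549  0.05594147  0.09230836]
red 284 [-0.0771  0.0566  0.0922]
yellow 228 [-0.0777 -0.0003  0.0924]
blue 220 [-0.0773 -0.0558  0.0928]
6.25 [ 0.55220844  0.33606456 -0.59221422] [-0.10322579  0.05584211  0.09681748]
red 296 [-0.0531  0.0566  0.0964]
yellow 232 [-0.0775  0.0004  0.093 ]
blue 213 [-0.0773 -0.0564  0.0928]
```

View pics/s2.png

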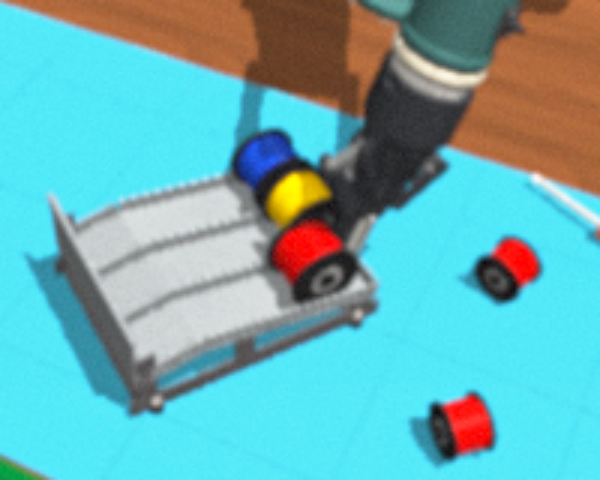

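The red spool has rolled 24 mm, the fingertip is squarely behind it and nothing else is touched. It trails my command by about 9 mm. Continuing over the crest.

```bash
python3 - <<'E'
from h import *
from workcell import robot, read_camera
z=lambda x:.067+.141*(min(x,.048)+.093)
for x,v in((.035,.035),(.062,.025)):
    robot.servo_line(tcp(x+.009,z(x)),max_speed=v)
    s=robot.read_state();print(s["t"],M.T@s["ft_force"],M.T@(s["position"]-O))
    c=read_camera("scene");spools(c)
i=c["image"];cv2.imwrite("pics/s3.png",cv2.resize(i[130:290,250:450],None,fx=3,fy=3))
E
```

```text
9.45 [-1.07735722  0.71778975  2.46197871] [0.00085477 0.05601884 0.11051177]
red 313 [0.0488 0.0566 0.1112]
yellow 0 [nan nan nan]
blue 0 [nan nan nan]
10.7333 [ 0.67576037 -0.31577863  0.47964071] [0.02774836 0.05603793 0.1122717 ]
red 292 [0.0841 0.0571 0.109 ]
yellow 56 [-0.094   0.0064  0.096 ]
blue 0 [nan nan nan]
  return np.nanmean(a, axis, out=out, keepdims=keepdims)
```

View pics/s3.png

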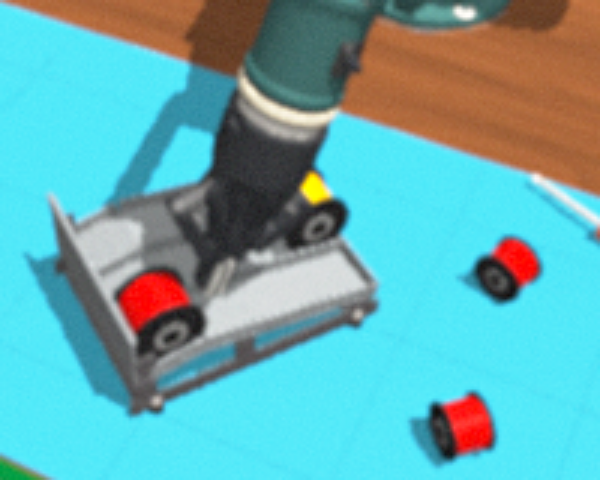

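The red spool has gone over the crest and sits at or near the stop. I'll back off, lift clear and check.

```bash
python3 - <<'E'
from h import *
from workcell import robot, read_camera
p=np.array(robot.read_state()["position"])
robot.servo_line(p-M@[.012,0,-.004],max_speed=.05)
robot.servo_line(p+M@[-.05,0,.15],max_speed=.12)
robot.move_joints([1.04,0.087,1.371,0,1.684,-0.103])
for n in("top","scene"):
    c=read_camera(n);spools(c)
    if n=="top": cv2.imwrite("pics/t4.png",c["image"])
robot.sleep(.5);spools(read_camera("scene"));print(robot.read_state()["t"])
E
```

```text
red 298 [0.0738 0.0557 0.1082]
yellow 313 [-0.0898 -0.0012  0.0933]
blue 317 [-0.0894 -0.0569  0.0934]
red 295 [0.0845 0.0571 0.1088]
yellow 230 [-0.0772 -0.      0.0928]
blue 216 [-0.0779 -0.0561  0.0929]
red 290 [0.0844 0.057  0.1089]
yellow 229 [-0.0768  0.0001  0.0928]
blue 218 [-0.0776 -0.0559  0.0929]
15.2833
```

View pics/t4.png

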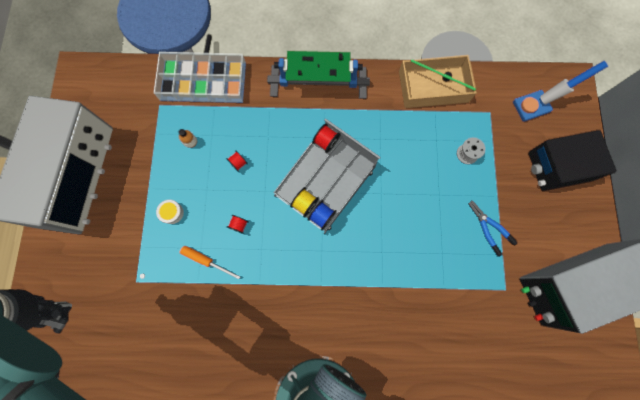

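Red is at rest against the back stop at (326,138). Yellow, blue and the bystanders are where they started.

```bash
python3 -c "
from workcell import robot
print(robot.hand_in())"
```

```text
the job is handed in; nothing more can be done
None
```

I rolled the red spool up its lane and over the crest. It rests against the back stop, nothing else moved, and I handed the job in after about 15 s of robot time (no verdict was returned).

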